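Draw the grinder's grounds tray out and lock it there

ROBOT

A 6-joint arm with a two-finger parallel gripper is mounted at the origin on the work surface. World frame = base frame: x ahead of the robot, y to its left, z up, the work surface at z = 0. Lengths are in m, angles in rad, forces in N, time in s.
With the tool pointing down it reaches from about 0.35 to 0.775 m from the base axis. Payload 7.3 kg.
Tool frame: the origin (TCP) lies midway between the tips of the shut fingers; the grasp point (between the pads) lies 19 mm behind it; z points along the fingers, y is the line along which they close (so a half turn about z gives the same grasp; the last joint's range is limited). The gripper opens to 92 mm and grips with 3 to 60 N. Pads are 19 mm wide; open, the fingers measure 130 mm over their backs; the gripper's body (75 mm by 190 mm) begins 47 mm behind the grasp point.
Start: joints at [-1.363, 0.342, 1.524, -0, 1.275, -0.146], TCP at [0.182, -0.492, 0.227] pointing down, gripper open.
Joint ranges: [-2.53, 2.53], [-0.77, 2.02], [0.04, 2.7], [-1, 4.14], [0.28, 2.66], [-3.11, 3.11]. Speed limits (rad/s): [2.57, 2.57, 3.14, 3.14, 3.14, 3.14].

INTERFACE

Orientations are given as [roll, pitch, yaw] about the fixed x, y, z axes, in that order (R = Rz(yaw) Ry(pitch) Rx(roll)).
In Python, from cell import monitor, vision, workorder gives the robot as it stands.
- The arm moves only by the tool move_arm, never from a script. Its argument "rows" is a list of rows, each a list of 5 numbers: the shift along the world's x, y, z in mm, then the turn about the world's z in rad, then the closure, from -1 (fully open) to 1 (shut). A call has 1 to 12 rows; each row shifts and turns the commanded pose from where the row before left it; what a row does not reach is not made up. A row lasts 1/10 s, in which the tool goes at most 50 mm and 8.59 degrees, less where a joint would pass 70% of its speed; a pose out of reach is approached as far as the arm can. A call is refused whole if a number of a shift passes 50 or a number of a turn 0.15, either way. A call with a gripper value outside its range is refused whole. The fingers move at their own pace and stop on an object; "newtons" is the grip in N (left out, the last holds). Time passes only in rows, so rows that do not move let the fingers close. It gives the time, the measured TCP pose, the force, the opening and the grip force at its end, in the units of the state.
- monitor.observe(): the state, without advancing time (a new reading comes with each control period).
- vision.read_camera(name): name is "scene" or "top"; returns the picture (480x640x3 uint8, red, green, blue); there is no depth.
- vision.get_calibration(name): a dict with "K" (3x3 intrinsics, pixels), "T" (4x4, takes a point from camera to world coordinates). Camera axes: x right, y up, looking along -z (the intrinsics and any distortion apply to the point x, -y, -z); pixel columns grow to the right and rows downward; lengths in m; the calibration is good to about 2 mm. A picture is of the moment at which its call begins. get_calibration takes no time and is no camera call.
- workorder.hand_in(): hands the job in; it is judged then, once.
The state is a dict: "time": time; "qpos": joint angles; "qvel": joint speeds; "joint_efforts": joint torques, N m; "tool_pos": TCP position; "tool_rot": TCP orientation; "contact_force": force on the tool from outside, world axes, zero at the start; "torque": the same for the moment, N m; "opening": finger opening in m; "grip_force": force on a finger pad.
Only numpy, scipy, OpenCV 4.12 (cv2) and the standard library are available. Lean on these libraries where they do the work, as an engineer would, in place of code of your own. Each camera call takes 0.05 s, during which the arm holds its last target. There are 200 camera calls.

TASK

Bring the coffee grinder's grounds tray out for emptying: lift the glass cup that stands in the tray's way aside and set it gently upright on the counter, swing the red lever well clear of the yellow lock slide, draw the lock slide back, pull the steel tray by its black bar all the way out to its stop, then push the lock slide fully home again so that it holds the tray out. Never let the cup touch the grinder; leave the lever swung clear, and leave the other cup, jebena, canister, scoop and stirrer where they are.

Things in the scene. Friction and masses are not known exactly. Their poses are not given: they have to be found in the camera images.
- station: White plastic coffee grinder, fixed. Origin on the counter under its middle; its x points away from the robot side, y left seen from the robot, z up; yaw within 0.3 rad. All positions below are in this frame, in mm, with joints at 0. Base plate x -95 to 135, y -240 to 240, top at z 20. From left to right in y: tower, tray, lock slide, lever.
- tower (a point): Middle of the grinder tower's top, at (90, 180, 250). Tower x 30 to 150, y 125 to 235, hopper on it up to z 320. A head juts from it over the tray: x 40 to 140, from y 75, underside at z 185, spout down to z 165.
- tray_bar (a point): Middle of the top edge of the tray's black pull bar: (-55, 60, 78) with the tray in. Bar 10 thick in x, 80 long in y, z 32 to 78. Behind it, up to the tray's front wall (x -10), is an open slot 40 wide in x with its floor at z 32: closed fingers can reach in from above.
- tray_block (a point): Middle of the black block on the tray's right side: (65, -4, 35) with the tray in. The block is x 32 to 98, y -13 to 5, z 26 to 44. The steel tray is open-topped, x -10 to 125, y 5 to 115, walls up to z 62.
- tray (a joint): Travel of the tray in m along the station's -x (towards the robot side): 0 in, 0.09 fully out at its stop; starts within 0.004 of in. Friction about 2.5 N; stays where left. With the lock slide home, its nose stands before the block (tray in, 5 mm play) or behind it (tray fully out), and the block cannot pass.
- lock_fin (a point): Middle of the top edge of the yellow lock slide's upright fin: (20, -50, 80) when home. Fin 36 wide in x, y -54 to -46, z 40 to 80. It stands on the flat slide: z 22 to 40, y -81 to -29, 36 wide, with a nose 14 wide up to y -1. Above z 44 the space between fin and tray wall is 51 wide.
- lock (a joint): Travel of the lock slide in m along the station's -y (away from the tray): 0 home (nose overlaps the block by 12 mm), 0.035 fully back at its stop; starts within 0.003 of home. Friction about 1.5 N; stays where left. A closed lever's end is 3 mm behind the slide's tail and blocks it.
- lever_end (a point): Middle of the top of the raised block near the red lever's free end: (20, -99, 76) when closed, 105 from the pivot. Block 26 wide, 30 long along the lever, z 40 to 76, on a bar 120 long, 22 wide, z 22 to 40.
- lever_pivot (a point): The lever's upright pivot axis, at (20, -204) on the station, z 40.
- lever (a joint): Angle of the red lever in rad about its pivot: 0 closed, pointing along the station's +y at the lock slide's tail (starts within 0.08 of that); positive swings the free end to the station's -x (robot side), up to 1.25. Clear of the lock slide's whole path above 0.4. Stiff (0.25 Nm), stays where left.
- jebena: Loose orange ceramic coffee pot, origin under its middle, round body 124 across, 205 high, spout and handle reaching 85 to either side along its x. Stands right of the lever or left of the tower.
- canister: Loose copper-brown canister with a pale metal lid, origin under its middle, 100 across, 170 high. Stands where the jebena does not: right of the lever or left of the tower.
- cup1: Loose glass cup, 60 across at the rim, a little narrower below, 75 high, wall 4, about 0.14 kg; origin under its middle. One cup stands before the pull bar, in the tray's way (x -165 to -140, y 35 to 85); the other stands near the lever's swing (y -230 to -185) and stays. Which is which varies.
- cup2: Loose glass cup, 60 across at the rim, a little narrower below, 75 high, wall 4, about 0.14 kg; origin under its middle. One cup stands before the pull bar, in the tray's way (x -165 to -140, y 35 to 85); the other stands near the lever's swing (y -230 to -185) and stays. Which is which varies.
- scoop: Loose steel scoop, 155 long along its x, 50 wide, 30 high, lying before the tower, left of the pull bar's path. Origin at the underside between bowl and handle.
- stirrer: Loose wooden stirrer, 180 long along its x, 38 wide at its round end, 8 thick, lying on the base plate behind the lock and lever (x about 100, y -215 to -25). Origin at its underside near the middle.
There are look-alikes about, which are no part of the job. What is shaped like the cup2 but brown or purple is not meant.

How it is judged:
By the outcome, as a careful person would: the job done as asked, in the order asked, and still so for the second after the job is handed in, with the robot touching nothing.
It also fails if it takes over 69 s, if anything falls off the work surface, if the arm or the gripper's body presses on something with over 40 N, if the wrist force passes 120 N, or if a joint passes its speed limit or range.

## Working session

There is one attempt and no reset: what is moved stays moved. The work goes in short steps, Python scripts to look and compute and a tool call to move; the robot and the scene stay as the last step left them, time stands still between calls to the robot, and variables do not carry over. Pictures are saved under pics/ and viewed, at most 10 in all, crops included, and the job is handed in when it is done.

Besides the shell and the picture viewer there is one more tool, called after ">>>" by a JSON object that holds its "op" and its "data", one argument or row to a line. move_arm: Moves the arm, as the interface text tells. Its arguments: {"type":"object","properties":{"rows":{"type":"array","items":{"type":"array","items":{"type":"number"}}},"newtons":{"type":"number"}},"required":["rows"]}

```bash
mkdir -p pics; python3 - <<'E'
from cell import monitor, vision
import cv2,json
for n in("scene","top"):
    im=vision.read_camera(n); cv2.imwrite(f"pics/{n}0.png",im[:,:,::-1])
    c=vision.get_calibration(n); print(n,{k:(v.round(4).tolist() if hasattr(v,'round') else v) for k,v in c.items()})
s=monitor.observe(); print(s)
E
```

```text
scene {'K': [[586.9418, 0.0, 317.2654], [0.0, 586.9418, 242.9936], [0.0, 0.0, 1.0]], 'T': [[0.073, -0.8519, 0.5186, 1.3217], [0.9973, 0.0579, -0.0453, -0.0831], [0.0086, 0.5205, 0.8538, 1.4352], [0.0, 0.0, 0.0, 1.0]]}
top {'K': [[490.2685, 0.0, 326.1853], [0.0, 490.2685, 245.6824], [0.0, 0.0, 1.0]], 'T': [[0.0151, 0.9955, -0.0941, 0.415], [-0.9997, 0.0169, 0.0187, 0.0155], [0.0202, 0.0938, 0.9954, 1.445], [0.0, 0.0, 0.0, 1.0]]}
{'time': 0.1, 'qpos': array([-1.36297604e+00,  3.42655159e-01,  1.52492668e+00, -4.32200507e-05,
        1.27538763e+00, -1.45987509e-01]), 'qvel': array([ 0.00053108, -0.00322031, -0.00268724,  0.00298464, -0.00044038,
       -0.00027225]), 'joint_efforts': array([ 9.64978717e-04, -4.32006598e+01, -2.44693154e+01,  7.18473201e-02,
        5.25663374e-02, -6.28072894e-05]), 'tool_pos': array([ 0.1818366 , -0.49211634,  0.22611155]), 'tool_rot': array([-3.14022447e+00, -1.59394510e-04,  3.53820294e-01]), 'contact_force': array([-0.03583194, -0.50731612, -0.06132295]), 'torque': array([-0.01442561, -0.00270484, -0.01914477]), 'grip_force': 0.0, 'opening': 0.09163417299970462}
```

View pics/scene0.png

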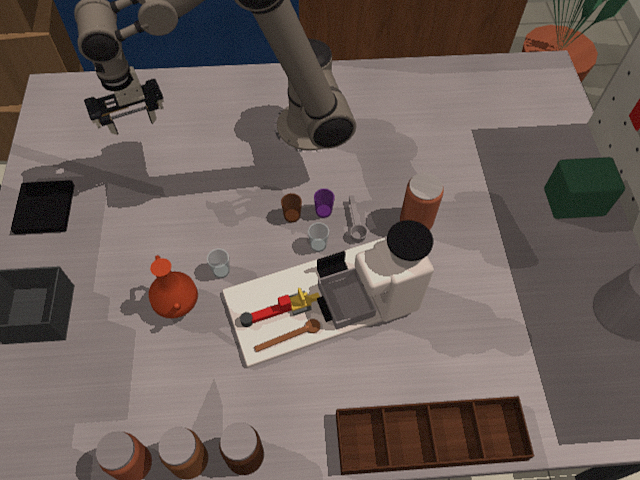

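View pics/top0.png

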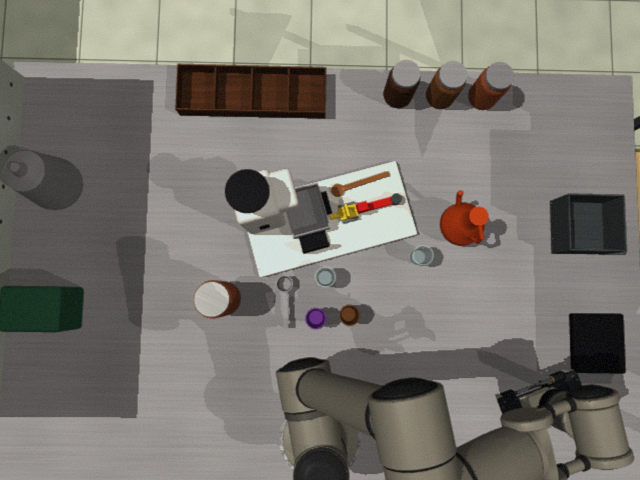

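```bash
cat > h.py <<'E'
import numpy as np, cv2
from cell import vision, monitor
def ray(n,px,z):
    c=vision.get_calibration(n);K,T=np.array(c["K"]),np.array(c["T"])
    d=c.get("dist"); u,v=px
    r=np.array([(u-K[0,2])/K[0,0],-(v-K[1,2])/K[1,1],-1.]); r=T[:3,:3]@r; o=T[:3,3]
    return (o+r*(z-o[2])/r[2])[:2]
def proj(n,P):
    c=vision.get_calibration(n);K,T=np.array(c["K"]),np.array(c["T"])
    p=T[:3,:3].T@(np.asarray(P)-T[:3,3]); return K[0,2]+K[0,0]*p[0]/-p[2], K[1,2]-K[1,1]*p[1]/-p[2]
E
python3 - <<'E'
from h import *
im=cv2.imread("pics/top0.png"); hsv=cv2.cvtColor(im,cv2.COLOR_BGR2HSV)
print(vision.get_calibration("top").keys())
w=cv2.inRange(hsv,(0,0,205),(180,30,255)); w[:150]=0;w[290:]=0;w[:,:240]=0;w[:,430:]=0
cs,_=cv2.findContours(w,0,1); c=max(cs,key=cv2.contourArea); ap=cv2.approxPolyDP(c,4,True)[:,0]; print(ap.tolist())
for p in ap: print(p,ray("top",p,.02).round(4))
for nm,lo,hi in(("red",(0,150,120),(8,255,255)),("red2",(172,150,120),(180,255,255)),("yel",(22,130,120),(35,255,255))):
    m=cv2.inRange(hsv,lo,hi);m[:170]=0;m[240:]=0;m[:,:320]=0;m[:,410:]=0
    print(nm,m.sum()//255,[(cv2.minAreaRect(q),cv2.contourArea(q)) for q in cv2.findContours(m,0,1)[0] if cv2.contourArea(q)>8])
sc=cv2.imread("pics/scene0.png")
a=cv2.resize(im[150:300,230:440],None,fx=3.8,fy=3.8,interpolation=2); cv2.imwrite("pics/topc.png",a)
b=cv2.resize(sc[200:370,200:400],None,fx=3.5,fy=3.5,interpolation=2); cv2.imwrite("pics/scc.png",b)
E
```

```text
dict_keys(['K', 'T'])
[[406, 202], [362, 215], [361, 220], [340, 222], [328, 233], [331, 243], [342, 246], [318, 254], [302, 254], [291, 236], [249, 234], [259, 274], [413, 234]]
[406 202] [ 0.6833 -0.2451]
[362 215] [ 0.6421 -0.1153]
[361 220] [ 0.6272 -0.1124]
[340 222] [ 0.6201 -0.0508]
[328 233] [ 0.587 -0.016]
[331 243] [ 0.5578 -0.0252]
[342 246] [ 0.5495 -0.0575]
[318 254] [0.5249 0.0122]
[302 254] [0.5241 0.0588]
[291 236] [0.5763 0.092 ]
[249 234] [0.5801 0.2144]
[259 274] [0.464  0.1821]
[413 234] [ 0.5884 -0.2657]
red 258 [(((373.89434814453125, 203.90103149414062), (8.805123329162598, 35.97356033325195), 79.99201965332031), 225.0)]
red2 4 []
yel 248 [(((342.8292236328125, 212.05337524414062), (14.078580856323242, 28.03784942626953), 72.6459732055664), 213.0)]
```

View pics/topc.png

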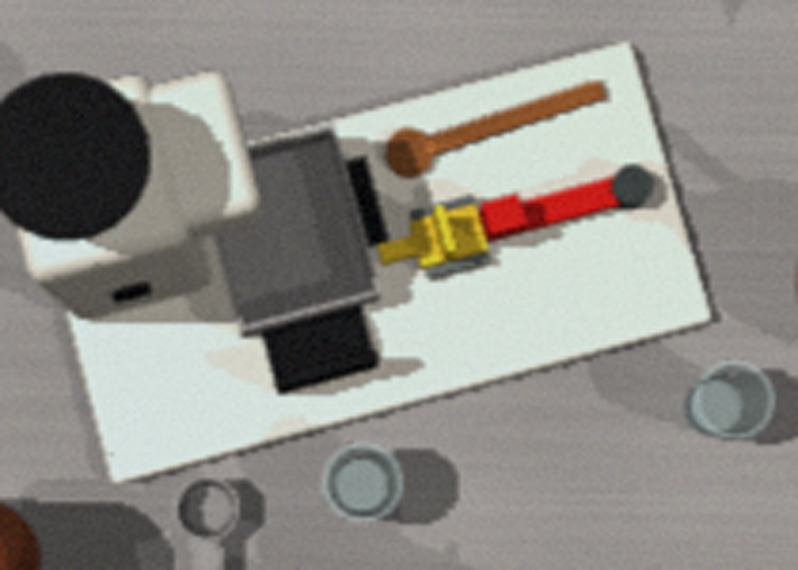

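View pics/scc.png

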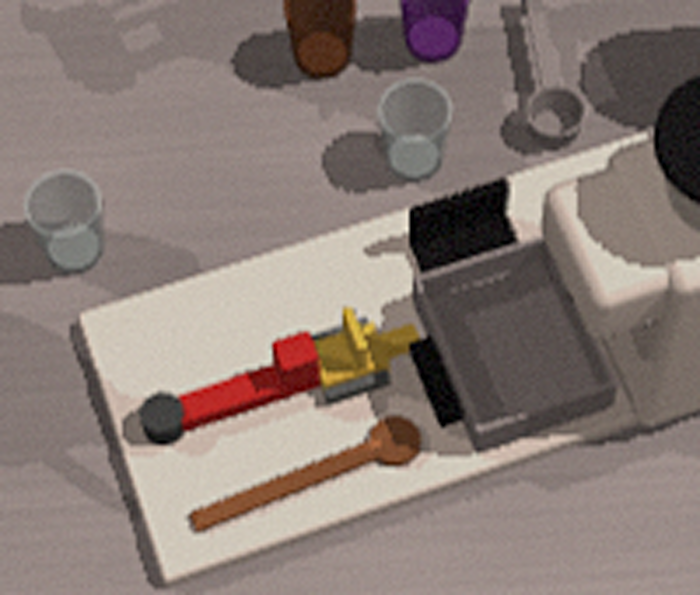

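```bash
python3 - <<'E'
from h import *
t=lambda u,v:(230+u/3.8,150+v/3.8); s=lambda u,v:(200+u/3.5,200+v/3.5)
obs=[("top",t(632,45),(135,-240,20)),("top",t(713,320),(-95,-240,20)),("top",t(113,480),(-95,240,20)),
("top",t(280,392),(-60,100,78)),("top",t(378,362),(-60,20,78)),("scene",s(510,180),(-60,20+80,78)),("scene",s(410,210),(-60,20,78)),
("scene",s(80,318),(-95,-240,20)),("scene",s(165,583),(135,-240,20)),("top",t(446,231),(20,-50,80))]
A=np.array([ray(n,p,q[2]/1e3) for n,p,q in obs]); B=np.array([q[:2] for *_,q in obs])/1e3
ok=list(range(9))
a0,b0=A[ok].mean(0),B[ok].mean(0);H=(B[ok]-b0).T@(A[ok]-a0)
yaw=np.arctan2(H[0,1]-H[1,0],H[0,0]+H[1,1]);R=np.array([[np.cos(yaw),-np.sin(yaw)],[np.sin(yaw),np.cos(yaw)]]);o=a0-R@b0
print("yaw",yaw,"o",o);print(((A-(B@R.T+o))*1e3@R).round(1))
inv=lambda p:((np.asarray(p)-o)@R*1e3).round(1)
W=lambda x,y:(R@(np.array([x,y])/1e3)+o)
for n,f,p in(("top",t,(363,483)),("top",t,(733,399)),("scene",s,(415,110)),("scene",s,(65,204))):
    q=ray(n,f(*p),.075);print("cup",n,q.round(4),inv(q))
for n,f,p in(("top",t,(360,484)),("scene",s,(413,158))): q=ray(n,f(*p),.0);print("cup bottom",q.round(4),inv(q))
# fin top ends, lever block top corners in scene & top
for n,f,p,z in(("scene",s,(345,309),.08),("scene",s,(372,357),.08),("top",t,(437,207),.08),("top",t,(455,255),.08),
 ("scene",s,(273,348),.076),("scene",s,(312,333),.076),("scene",s,(320,360),.076),("top",t,(483,203),.076),("top",t,(520,194),.076),("top",t,(487,238),.076),
 ("top",t(632,185) and t,(632,185),.045)):
    q=ray(n,f(*p),z);print(n,p,q.round(4),inv(q))
np.savez("st.npz",R=R,o=o,yaw=yaw)
for k,(x,y) in dict(bar=(-55,60),slot=(-30,60),fin=(20,-50),lev=(20,-99),piv=(20,-204)).items():print(k,W(x,y).round(4))
im=cv2.imread("pics/top0.png")
E
```

```text
yaw 0.28689473342524807 o [ 0.6123252  -0.02039717]
[[-6.7 -2. ]
 [-1.6 -1.5]
 [ 3.  -4.1]
 [-5.9 -4.7]
 [-3.8 -0.1]
 [ 3.7  3.8]
 [ 1.9  2.5]
 [ 7.3  3.6]
 [ 2.2  2.6]
 [-3.4 -4.9]]
cup top [ 0.4564 -0.0097] [-146.6   54.4]
cup top [ 0.5227 -0.2827] [-160.2 -226.3]
cup scene [ 0.4586 -0.0046] [-142.9   58.6]
cup scene [ 0.5253 -0.277 ] [-156.1 -221.5]
cup bottom [ 0.4578 -0.0088] [-144.9   54.9]
cup bottom [ 0.4573 -0.0053] [-144.5   58.3]
scene (345, 309) [ 0.6319 -0.0693] [  4.9 -52.5]
scene (372, 357) [ 0.6722 -0.0519] [ 48.6 -47.2]
top (437, 207) [ 0.6617 -0.0615] [ 35.7 -53.3]
top (455, 255) [ 0.6259 -0.0752] [ -2.5 -56.4]
scene (273, 348) [ 0.6581 -0.1236] [  14.7 -111.9]
scene (312, 333) [ 0.6479 -0.0946] [ 13.1 -81.2]
scene (320, 360) [ 0.6701 -0.0898] [ 35.8 -82.9]
top (483, 203) [ 0.666 -0.096] [ 30.1 -87.7]
top (520, 194) [ 0.6734 -0.1235] [  29.4 -116.2]
top (487, 238) [ 0.6397 -0.0992] [  4.  -83.3]
top (632, 185) [ 0.6878 -0.2124] [  18.1 -205.5]
bar [0.5426 0.0216]
slot [0.5666 0.0287]
fin [ 0.6457 -0.0627]
lev [ 0.6595 -0.1097]
piv [ 0.6892 -0.2104]
```

The crops show the plate corners, the bar, the fin, the lever and both cups. The clear cup at top crop (363,483) is in the tray's way, and the two views agree to about 5 mm. Next I'll move above it.

>>> {"op": "move_arm", "data": {
  "rows": [
    [23, 40, 0, -0.067, -1],
    [23, 40, 0, 0, -1],
    [23, 40, 0, 0, -1],
    [23, 40, 0, 0, -1],
    [23, 40, 0, 0, -1],
    [23, 40, 0, 0, -1],
    [23, 40, 0, 0, -1],
    [23, 40, 0, 0, -1],
    [23, 40, 0, 0, -1],
    [23, 40, 0, 0, -1],
    [23, 40, -10, 0, -1],
    [23, 40, -10, 0, -1]
  ],
  "newtons": 8
}}

```text
time: 1.3
tool_pos: [0.4586, -0.0106, 0.2066]
tool_rot: [3.141, -0.001, 0.287]
contact_force: [0.4, -1.3, 0.1]
opening: 0.0919
grip_force: 0.0
```

>>> {"op": "move_arm", "data": {
  "rows": [
    [-1, 3, -30, 0, -1],
    [0, 0, -30, 0, -1],
    [0, 0, -30, 0, -1],
    [0, 0, -30, 0, -1],
    [0, 0, -25, 0, -1],
    [0, 0, -20, 0, -1],
    [0, 0, 0, 0, -1],
    [0, 0, 0, 0, 0],
    [0, 0, 0, 0, 0.3],
    [0, 0, 0, 0, 0.5],
    [0, 0, 0, 0, 0.6],
    [0, 0, 0, 0, 0.6]
  ],
  "newtons": 8
}}

```text
time: 2.5
tool_pos: [0.4571, -0.0094, 0.0423]
tool_rot: [3.141, -0.001, 0.287]
contact_force: [-0.3, 1.8, 2.8]
opening: 0.0584
grip_force: 7.9
```

>>> {"op": "move_arm", "data": {
  "rows": [
    [0, 0, 10, 0, 0.6],
    [0, 0, 20, 0, 0.6],
    [-5, 0, 20, 0, 0.6],
    [-5, -10, 0, 0, 0.6],
    [0, -20, 0, 0, 0.6],
    [0, -25, 0, 0, 0.6],
    [0, -25, 0, 0, 0.6],
    [0, -20, 0, 0, 0.6],
    [0, -15, 0, 0, 0.6],
    [0, -10, 0, 0, 0.6],
    [0, 0, 0, 0, 0.6],
    [0, 0, 0, 0, 0.6]
  ],
  "newtons": 10
}}

```text
time: 3.7
tool_pos: [0.4464, -0.1343, 0.0914]
tool_rot: [-3.141, 0.001, 0.286]
contact_force: [0.1, -0.2, -0.5]
opening: 0.0578
grip_force: 9.9
```

```bash
python3 - <<'E'
from h import *
a=vision.read_camera("scene")[:,:,::-1];cv2.imwrite("pics/s1.png",cv2.resize(a[130:370,160:440],None,fx=2.5,fy=2.5)); 
E
```

```text
(no output)
```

View pics/s1.png

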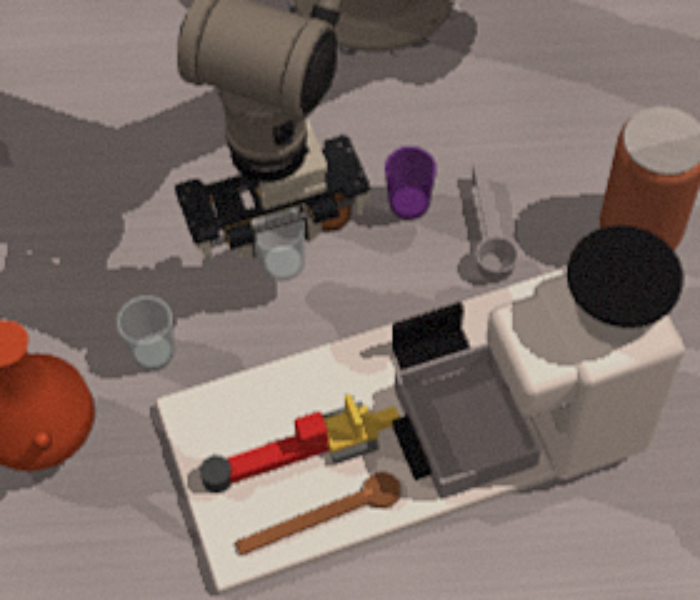

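The cup is held upright over free counter, with its base at about (283,265). I'll lower it gently.

>>> {"op": "move_arm", "data": {
  "rows": [
    [0, 0, -15, 0, 0.6],
    [0, 0, -15, 0, 0.6],
    [0, 0, -8, 0, 0.6],
    [0, 0, -4, 0, 0.6],
    [0, 0, -3, 0, 0.6],
    [0, 0, -2, 0, 0.6],
    [0, 0, -1, 0, 0.6],
    [0, 0, -1, 0, 0.6],
    [0, 0, 0, 0, 0.6]
  ]
}}

```text
time: 4.65
tool_pos: [0.447, -0.1346, 0.0429]
tool_rot: [3.141, -0.0, 0.287]
contact_force: [0.4, -0.2, -1.5]
opening: 0.0581
grip_force: 9.9
```

>>> {"op": "move_arm", "data": {
  "rows": [
    [0, 0, -0.7, 0, 0.6],
    [0, 0, 0, 0, 0.6],
    [0, 0, 0, 0, 0.3],
    [0, 0, 0, 0, 0.0],
    [0, 0, 0, 0, -0.6],
    [0, 0, 0, 0, -1],
    [0, 0, 0, 0, -1],
    [0, 0, 20, 0, -1],
    [0, 0, 30, 0, -1],
    [0, 0, 40, 0, -1],
    [0, 0, 40, 0, -1]
  ]
}}

```text
time: 5.75
tool_pos: [0.4465, -0.1343, 0.1732]
tool_rot: [-3.141, 0.001, 0.287]
contact_force: [1.0, 0.0, 0.4]
opening: 0.0918
grip_force: 0.0
```

>>> {"op": "move_arm", "data": {
  "rows": [
    [24, 3, 0, 0, 1],
    [26, 3, 0, 0, 1],
    [26, 3, 0, 0, 1],
    [26, 3, 0, 0, 1],
    [26, 3, 0, 0, 1],
    [26, 3, 0, 0, 1],
    [26, 3, 0, 0, 1],
    [26, 3, 0, 0, 1],
    [26, 3, 0, 0, 1],
    [26, 3, 0, 0, 1],
    [0, 0, -20, 0, 1],
    [0, 0, -30, 0, 1]
  ]
}}

```text
time: 6.95
tool_pos: [0.7066, -0.1046, 0.1227]
tool_rot: [3.139, -0.003, 0.287]
contact_force: [-0.2, -0.8, 0.6]
opening: 0.0022
grip_force: 0.0
```

```bash
python3 - <<'E'
from h import *
s=vision.read_camera("scene")[:,:,::-1]; t=vision.read_camera("top")[:,:,::-1]
a=cv2.resize(s[200:380,200:400],(500,450)); b=cv2.resize(t[150:300,260:440],(300,250))
o=np.zeros((450,800,3),np.uint8);o[:,:500]=a;o[:250,500:]=b;cv2.imwrite("pics/s2.png",o)
E
```

```text
(no output)
```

View pics/s2.png

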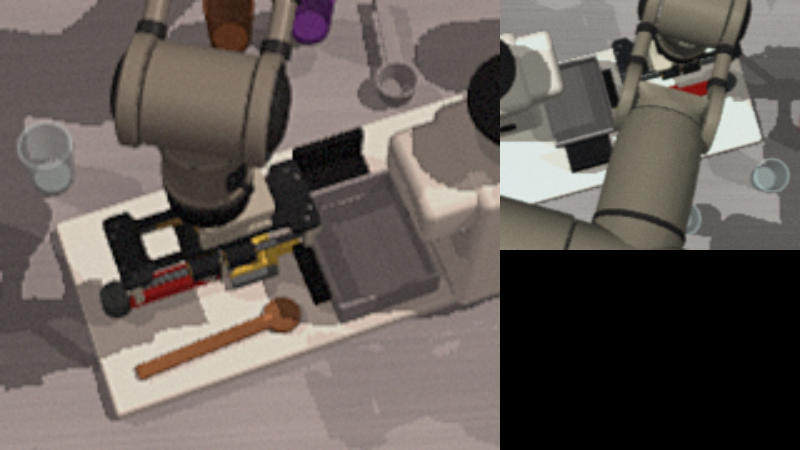

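The closed fingers, near (205,285) on the left, are behind the lever block. Descend next.

>>> {"op": "move_arm", "data": {
  "rows": [
    [0, 0, -20, 0, 1],
    [0, 0, -20, 0, 1],
    [0, 0, -15, 0, 1],
    [0, 0, -10, 0, 1],
    [0, 0, -5, 0, 1],
    [-10, -3, 0, 0, 1],
    [-10, -3, 0, 0, 1],
    [-5, -1.5, 0, 0, 1],
    [0, 0, 0, 0, 1]
  ]
}}

```text
time: 7.95
tool_pos: [0.6801, -0.1119, 0.0528]
tool_rot: [3.141, -0.001, 0.287]
contact_force: [0.0, -0.3, -0.5]
opening: 0.0005
grip_force: 0.0
```

>>> {"op": "move_arm", "data": {
  "rows": [
    [-5.8, -1.7, 0, 0.06, 1],
    [-5.8, -1.7, 0, 0.06, 1],
    [-5.8, -1.7, 0, 0.06, 1],
    [-5.8, -1.7, 0, 0.06, 1],
    [-5.8, -1.7, 0, 0.06, 1],
    [-5.8, -1.7, 0, 0.06, 1],
    [-5.3, -4, 0, 0.06, 1],
    [-5.3, -4, 0, 0.06, 1],
    [-5.3, -4, 0, 0.06, 1],
    [-5.3, -4, 0, 0.06, 1],
    [-5.3, -4, 0, 0.06, 1],
    [-5.3, -4, 0, 0.06, 1]
  ]
}}

```text
time: 9.15
tool_pos: [0.6148, -0.1465, 0.053]
tool_rot: [3.138, -0.001, 1.01]
contact_force: [3.6, 1.5, -1.2]
opening: 0.0009
grip_force: 1.4
```

>>> {"op": "move_arm", "data": {
  "rows": [
    [8, 4, 0, 0, 1],
    [0, 0, 30, 0, 1],
    [0, 0, 40, 0, 1],
    [0, 0, 20, -0.12, 0.2],
    [4, 13, 0, -0.12, 0.2],
    [4, 13, 0, -0.12, 0.2],
    [4, 13, 0, -0.12, 0.2],
    [4, 13, 0, -0.12, 0.2],
    [4, 13, 0, -0.12, 0.2],
    [3, 13, 0, 0, 0.2],
    [0, 0, 0, 0, 0.2],
    [0, 0, -10, 0, 0.2]
  ]
}}

```text
time: 10.35
tool_pos: [0.6454, -0.0642, 0.1332]
tool_rot: [3.14, -0.002, 0.289]
contact_force: [1.2, 0.2, -0.7]
opening: 0.0367
grip_force: 0.0
```

```bash
python3 - <<'E'
from h import *
s=vision.read_camera("scene")[:,:,::-1]; t=vision.read_camera("top")[:,:,::-1]
a=cv2.resize(s[230:350,220:360],(525,450)); b=cv2.resize(t[170:270,300:420],(275,230))
o=np.zeros((450,800,3),np.uint8);o[:,:525]=a;o[:230,525:]=b;cv2.imwrite("pics/s3.png",o)
print(proj("scene",[.6462,-.0646,.08]),monitor.observe()["tool_pos"],monitor.observe()["opening"])
E
```

```text
(np.float64(300.719751734264), np.float64(293.1448998703165)) [ 0.64333065 -0.0645304   0.13021883] 0.0366496945936242
```

View pics/s3.png

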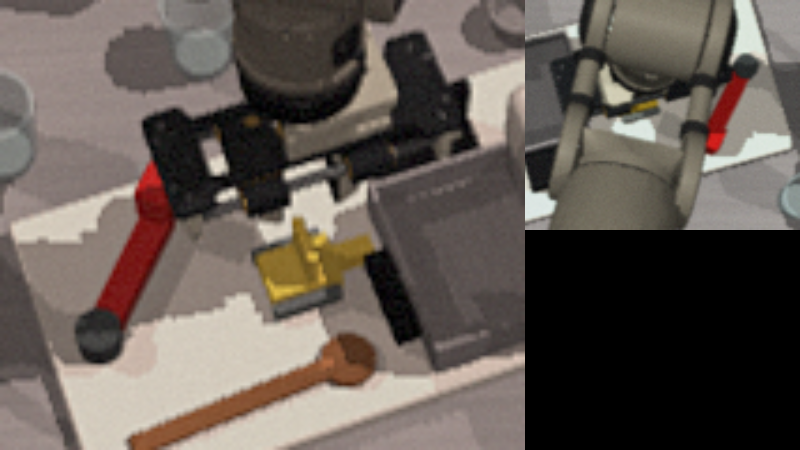

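The lever is swung well clear, about 0.8 rad, and the fingers straddle the fin at (310,240). Descend and grip.

>>> {"op": "move_arm", "data": {
  "rows": [
    [1, 0, -25, 0, 0.2],
    [1, 0, -25, 0, 0.2],
    [0, 0, -20, 0, 0.2],
    [0, 0, -10, 0, 0.2],
    [0, 0, 0, 0, 0.2],
    [0, 0, 0, 0, 0.6],
    [0, 0, 0, 0, 1],
    [0, 0, 0, 0, 1],
    [0, 0, 0, 0, 1]
  ],
  "newtons": 12
}}

```text
time: 11.35
tool_pos: [0.6467, -0.0643, 0.0529]
tool_rot: [3.141, -0.001, 0.287]
contact_force: [-0.9, 0.3, -1.0]
opening: 0.0088
grip_force: 0.0
```

>>> {"op": "move_arm", "data": {
  "rows": [
    [0, 0, 0, 0, 1],
    [1.4, -4.7, 0, 0, 1],
    [1.4, -4.7, 0, 0, 1],
    [1.4, -4.7, 0, 0, 1],
    [1.4, -4.7, 0, 0, 1],
    [1.4, -4.7, 0, 0, 1],
    [1.4, -4.7, 0, 0, 1],
    [1.4, -4.7, 0, 0, 1],
    [0, 0, 0, 0, 1]
  ]
}}

```text
time: 12.25
tool_pos: [0.6559, -0.0959, 0.0526]
tool_rot: [-3.139, -0.0, 0.286]
contact_force: [-2.7, 7.4, 8.6]
opening: 0.0085
grip_force: 12.0
```

>>> {"op": "move_arm", "data": {
  "rows": [
    [0.6, -2, 0, 0, 1],
    [0.6, -2, 0, 0, 1],
    [0, 0, 0, 0, 1]
  ]
}}

```text
time: 12.55
tool_pos: [0.656, -0.0962, 0.0524]
tool_rot: [-3.133, 0.002, 0.287]
contact_force: [-6.0, 19.0, 10.9]
opening: 0.0077
grip_force: 12.0
```

>>> {"op": "move_arm", "data": {
  "rows": [
    [-1, 4, 0, 0, 1],
    [0, 0, 0, 0, 0.2],
    [0, 0, 0, 0, 0.2],
    [0, 0, 30, 0, 0.2],
    [0, 0, 40, 0, 0.2],
    [0, 0, 20, 0, 0.2],
    [-15, 20, 0, 0, 1],
    [-15, 20, 0, 0, 1],
    [-15, 20, 0, 0, 1],
    [-15, 22, 0, 0, 1],
    [-15, 22, 0, 0, 1],
    [-15, 22, 0, 0, 1]
  ]
}}

```text
time: 13.75
tool_pos: [0.5658, 0.029, 0.1417]
tool_rot: [3.141, 0.0, 0.286]
contact_force: [0.7, 0.1, 0.9]
opening: 0.0006
grip_force: 0.0
```

```bash
python3 - <<'E'
from h import *
s=vision.read_camera("scene")[:,:,::-1]; t=vision.read_camera("top")[:,:,::-1]
a=cv2.resize(s[210:340,240:390],(520,450)); b=cv2.resize(t[170:270,270:390],(275,230))
o=np.zeros((450,800,3),np.uint8);o[:,:520]=a;o[:230,525:]=b;cv2.imwrite("pics/s4.png",o)
print(monitor.observe()["tool_pos"],monitor.observe()["opening"])
E
```

```text
[0.56467292 0.0306457  0.14180708] 0.0007739485621301784
```

View pics/s4.png

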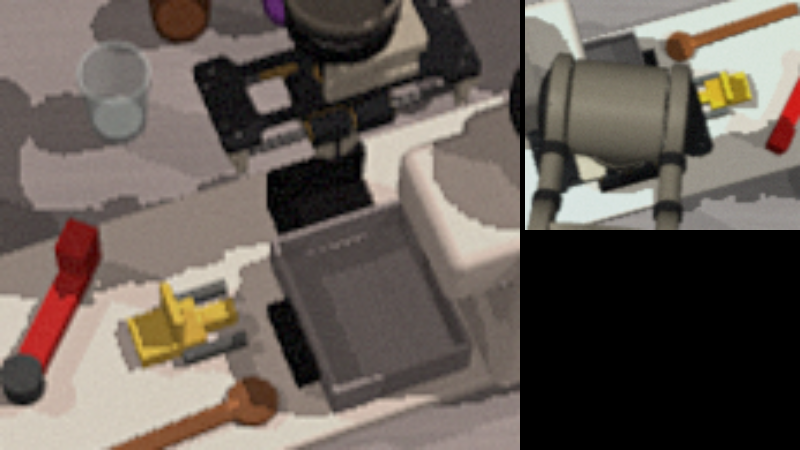

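The lock slide is drawn back, its nose now at (235,300) clear of the block at (290,345). Cautiously into the slot.

>>> {"op": "move_arm", "data": {
  "rows": [
    [1, 0, -25, 0, 1],
    [0, 0, -20, 0, 1],
    [0, 0, -10, 0, 1],
    [0, 0, -10, 0, 1],
    [0, 0, -10, 0, 1],
    [0, 0, -10, 0, 1],
    [0, 0, -10, 0, 1],
    [0, 0, 0, 0, 1]
  ]
}}

```text
time: 14.65
tool_pos: [0.5665, 0.0289, 0.0456]
tool_rot: [-3.141, 0.002, 0.287]
contact_force: [-0.0, 0.0, -1.0]
opening: 0.0005
grip_force: 0.0
```

>>> {"op": "move_arm", "data": {
  "rows": [
    [-5, -1.5, 0, 0, 1],
    [-5, -1.5, 0, 0, 1],
    [-7.7, -2.3, 0, 0, 1],
    [-7.7, -2.3, 0, 0, 1],
    [-7.7, -2.3, 0, 0, 1],
    [-7.7, -2.3, 0, 0, 1],
    [-7.7, -2.3, 0, 0, 1],
    [-7.7, -2.3, 0, 0, 1],
    [-7.7, -2.3, 0, 0, 1],
    [-7.7, -2.3, 0, 0, 1],
    [-7.7, -2.3, 0, 0, 1],
    [-7.7, -2.3, 0, 0, 1]
  ]
}}

```text
time: 15.85
tool_pos: [0.4797, 0.0027, 0.0471]
tool_rot: [3.141, -0.0, 0.287]
contact_force: [2.5, 1.6, 2.8]
opening: 0.0005
grip_force: 1.6
```

>>> {"op": "move_arm", "data": {
  "rows": [
    [-4, -1.2, 0, 0, 1],
    [-4, -1.2, 0, 0, 1],
    [0, 0, 0, 0, 1]
  ]
}}

```text
time: 16.15
tool_pos: [0.4726, 0.0006, 0.047]
tool_rot: [3.141, -0.001, 0.286]
contact_force: [3.5, 2.6, -0.4]
opening: 0.0005
grip_force: 2.3
```

>>> {"op": "move_arm", "data": {
  "rows": [
    [-2, -0.6, 0, 0, 1],
    [-2, -0.6, 0, 0, 1],
    [-2, -0.6, 0, 0, 1],
    [0, 0, 0, 0, 1]
  ]
}}

```text
time: 16.55
tool_pos: [0.4727, 0.0004, 0.0474]
tool_rot: [3.14, -0.014, 0.285]
contact_force: [25.0, 17.4, -17.2]
opening: 0.0003
grip_force: 14.1
```

>>> {"op": "move_arm", "data": {
  "rows": [
    [8, 2.4, 0, 0, 1],
    [6, 1.8, 0, 0, 1],
    [0, 0, 30, 0, 1],
    [0, 0, 40, 0, 1],
    [0, 0, 25, 0, 1],
    [20, -8, 0, 0, 1],
    [30, -16, 0, 0, 0.2],
    [30, -16, 0, 0, 0.2],
    [30, -16, 0, 0, 0.2],
    [30, -16, 0, 0, 0.2],
    [20, -16, 0, 0, 0.2],
    [15, -10, 0, 0, 0.2]
  ]
}}

```text
time: 17.75
tool_pos: [0.6555, -0.0966, 0.1409]
tool_rot: [-3.141, 0.003, 0.286]
contact_force: [0.1, -0.1, -0.2]
opening: 0.0363
grip_force: 0.0
```

```bash
python3 - <<'E'
from h import *
s=vision.read_camera("scene")[:,:,::-1]; t=vision.read_camera("top")[:,:,::-1]
a=cv2.resize(s[210:340,240:390],(520,450)); b=cv2.resize(t[170:270,270:390],(275,230))
o=np.zeros((450,800,3),np.uint8);o[:,:520]=a;o[:230,525:]=b;cv2.imwrite("pics/s5.png",o)
print(monitor.observe()["tool_pos"],monitor.observe()["opening"])
E
```

```text
[ 0.65560453 -0.09680949  0.14070038] 0.036592278569010116
```

View pics/s5.png

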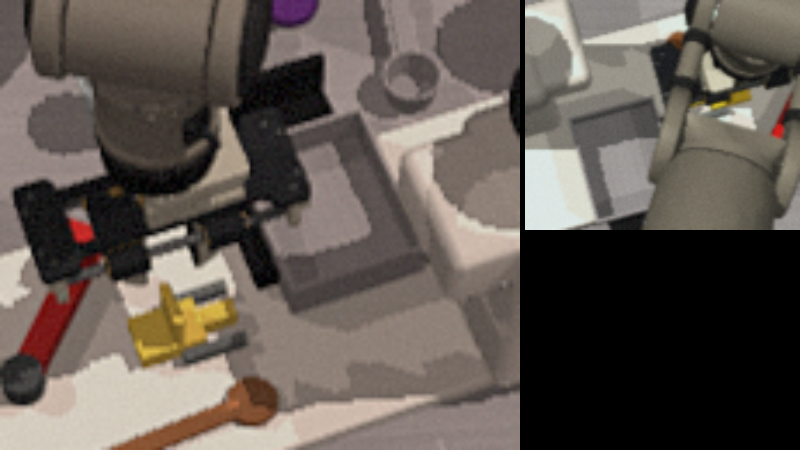

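The tray is out: its block at (262,265) is forward of the slide's nose at (235,305). Now I'll grip the fin and push the slide home.

>>> {"op": "move_arm", "data": {
  "rows": [
    [0, 0, -25, 0, 0.2],
    [0, 0, -25, 0, 0.2],
    [0, 0, -20, 0, 0.2],
    [0, 0, -18, 0, 0.2],
    [0, 0, 0, 0, 0.2],
    [0, 0, 0, 0, 0.6],
    [0, 0, 0, 0, 1],
    [0, 0, 0, 0, 1],
    [0, 0, 0, 0, 1],
    [0, 0, 0, 0, 1]
  ]
}}

```text
time: 18.85
tool_pos: [0.6557, -0.0952, 0.0549]
tool_rot: [3.141, -0.001, 0.287]
contact_force: [-0.5, -0.1, 2.9]
opening: 0.0079
grip_force: 12.0
```

>>> {"op": "move_arm", "data": {
  "rows": [
    [-1.4, 4.7, 0, 0, 1],
    [-1.4, 4.7, 0, 0, 1],
    [-1.4, 4.7, 0, 0, 1],
    [-1.4, 4.7, 0, 0, 1],
    [-1.4, 4.7, 0, 0, 1],
    [-1.4, 4.7, 0, 0, 1],
    [-1.1, 3.8, 0, 0, 1],
    [0, 0, 0, 0, 1]
  ]
}}

```text
time: 19.65
tool_pos: [0.646, -0.0621, 0.0549]
tool_rot: [3.141, -0.001, 0.287]
contact_force: [-0.3, -0.0, 5.4]
opening: 0.0075
grip_force: 12.0
```

>>> {"op": "move_arm", "data": {
  "rows": [
    [-0.6, 2, 0, 0, 1],
    [-0.6, 2, 0, 0, 1],
    [-0.3, 1, 0, 0, 1],
    [0, 0, 0, 0, 1]
  ]
}}

```text
time: 20.05
tool_pos: [0.646, -0.0617, 0.0551]
tool_rot: [3.134, -0.003, 0.287]
contact_force: [2.4, -14.3, 1.8]
opening: 0.0081
grip_force: 12.0
```

>>> {"op": "move_arm", "data": {
  "rows": [
    [1.4, -4.5, 0, 0, 1],
    [0, 0, 0, 0, 0.3],
    [0, 0, 0, 0, 0.3],
    [0, 0, 0, 0, 0.3],
    [0, 0, 25, 0, 0.3],
    [0, 0, 40, 0, 0.3],
    [0, 0, 45, 0, 0.3],
    [0, 0, 50, 0, 0.3],
    [-20, -5, 40, 0, 0.3],
    [-35, -10, 20, 0, 0.3],
    [-40, -20, 0, 0, 0.3],
    [-40, -40, 0, 0, 0.3]
  ]
}}

```text
time: 21.25
tool_pos: [0.5139, -0.1316, 0.2747]
tool_rot: [3.141, -0.001, 0.29]
contact_force: [0.4, -1.4, 0.8]
opening: 0.0316
grip_force: 0.0
```

>>> {"op": "move_arm", "data": {
  "rows": [
    [-30, -40, 0, 0, 0.3],
    [-30, -40, 0, 0, 0.3],
    [-30, -40, 0, 0, 0.3],
    [-30, -40, 0, 0, 0.3],
    [-30, -40, 0, 0, 0.3],
    [0, 0, 0, 0, 0.3]
  ]
}}

```text
time: 21.85
tool_pos: [0.362, -0.3368, 0.2737]
tool_rot: [3.141, 0.002, 0.28]
contact_force: [1.2, 0.4, 0.5]
opening: 0.0323
grip_force: 0.0
```

```bash
python3 - <<'E'
from h import *
s=vision.read_camera("scene")[:,:,::-1]; t=vision.read_camera("top")[:,:,::-1]
a=cv2.resize(s[200:350,200:390],(500,395)); b=cv2.resize(t[150:330,250:430],(300,300))
o=np.zeros((450,800,3),np.uint8);o[:395,:500]=a;o[:300,500:]=b;cv2.imwrite("pics/s6.png",o)
E
```

```text
(no output)
```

View pics/s6.png

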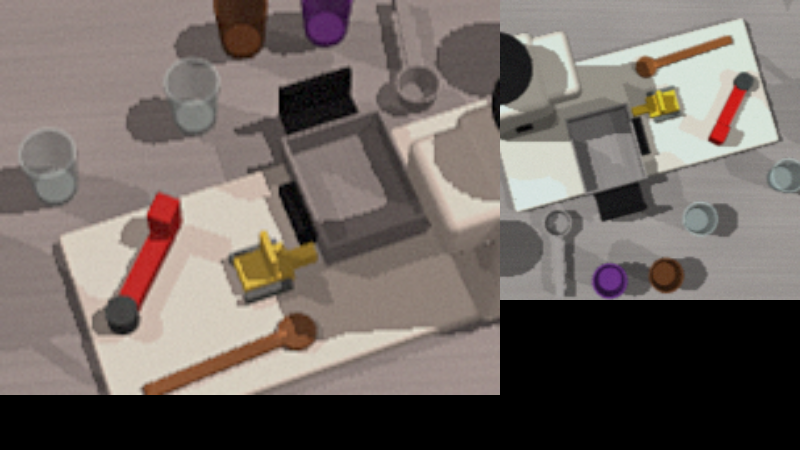

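The tray is out and the slide is home, with its nose at (315,255) behind the block at (298,212). The lever is clear, and the cup stands upright at (195,110). Handing in.

```bash
python3 -c "
from cell import workorder
print(workorder.hand_in())"
```

```text
the job is handed in; nothing more can be done
None
```

The job is handed in at about 22 s of the 69 s: the cup is set aside upright, the lever is swung clear, the tray is out at its stop, and the lock slide is home behind its block; the hand-in returned no verdict.

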